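# Advance the rack slide by one turn of its hand wheel

## Robot

A 7-joint arm with a two-finger parallel gripper is mounted at the origin on a cart in front of the work surface, level with it; the furniture and walls round the work are solid. World frame = base frame: x ahead of the robot, y to its left, z up, the work surface at z = 0. Lengths are in m, angles in rad, forces in N, time in s.
With the tool pointing down it reaches from about 0.425 to 0.875 m from the base axis. Payload 8.4 kg.
Tool frame: the origin (TCP) lies at the very end of the fingers, on their centre line; the grasp point (between the pads) lies 19 mm behind it; z points along the fingers, y is the direction in which the jaws open and shut (so a half turn about z gives the same grasp; the last joint's range is limited). The gripper opens to 87 mm and grips with 3 to 60 N. Pads are 19 mm wide; open, the fingers measure 117 mm over their backs; the gripper's body (75 mm by 190 mm) begins 51 mm behind the grasp point.
Start: joints at [-1.397, 0.333, 0.04, 1.465, -0.013, 1.343, -0.059], TCP at [0.175, 0.626, 0.223] pointing down, gripper open.
Joint ranges: [-2.58, 2.58], [-0.38, 2.09], [-1.3, 1.39], [0.25, 2.4], [-1.5, 4.64], [0.08, 2.09], [-2.65, 2.65]. Speed limits (rad/s): [2.22, 2.22, 2.79, 2.79, 3.14, 3.14, 3.14].

## Interface

Orientations are given as a rotation vector (axis times angle).
In Python, from bench import * gives the robot as it stands. The module is installed in compiled form; this text tells all that it offers.
- The arm moves only by the tool arm_command, never from a script. Its argument "moves" is a list of rows, each a list of 5 numbers: the shift along the tool's x, y, z in m, then the turn about the tool's z in degrees, then the closure, from 0 (fully open) to 1 (shut). In form: [[tx, ty, tz, yaw, claw], ...]. A call has 1 to 8 rows; each row is the pose to reach, as a shift and turn from the pose measured when the call began, along the tool's axes at that moment; what a row does not reach only later rows make up. A row lasts 1/8 s, in which the tool goes at most 62.5 mm and 10.7 degrees, less where a joint would pass 70% of its speed; a pose out of reach is approached as far as the arm can. A call with a gripper value outside its range is refused whole. The fingers move at their own pace and stop on an object; the grip force is fixed at half the most. Time passes only in rows, so rows that repeat a pose let the fingers close. It gives the time, the measured TCP pose, the force and the opening at its end, in the units of the state.
- observe(): the state, without advancing time (a new reading comes with each control period).
- grab_frame(name): name is "side" or "top" or "wrist"; returns a dict with "frame" (384x512x3 uint8, blue, green, red), "fx", "fy", "cx", "cy" (pixels), "rvec" (rotation vector, rad) and "tvec" (3), from world to camera coordinates, as OpenCV has them. Camera axes: x right, y down, z forward; pixel columns grow to the right and rows downward; lengths in m; the calibration is good to about 2 mm. A picture is of the moment at which its call begins. There is no depth.
- hand_in(): hands the job in, once; it reports no verdict.
The state is a dict: "t": time; "q": joint angles; "joint_velocities": joint speeds; "joint_efforts": joint torques, N m; "eef_pos": TCP position; "tcp_rot": TCP orientation; "wrist_force": force on the tool from outside, world axes, zero at the start; "ft_torque": the same for the moment, N m; "gripper_width": opening from 0.0 (shut) to 1.0 (fully open).
Only numpy, scipy, OpenCV 4.12 (cv2) and the standard library are available. Lean on these libraries where they do the work, as an engineer would, in place of code of your own. Each camera call takes 0.05 s, during which the arm holds its last target. There are 200 camera calls.

## Task

Advance the slide by exactly one turn of its black hand wheel: with your fingertips, gently push the wheel round clockwise (seen from above) by its upright red handle, until the handle is back where it started, and no further. Only push the handle sideways: do not grip it or pull it up. Leave the other things on the bench alone, and take your hand away at the end.

Things in the scene. Friction and masses are not known exactly. Their poses are not given: they have to be found in the camera images.
- wheel (a joint): turn of the hand wheel in rad, growing clockwise seen from above; it starts anywhere from 0.1 to 6.1 and has stops at -0.5 and 13.2, so one turn adds 6.283. At 0 the handle lies on the -x side of the slide's own frame. The wheel turns on an upright axis, needs about 2 N at the handle, does not spring back and does not coast
- wheel_hub (a point): point on the wheel's upright axis, 62 mm above the bench: the level of the top of the black rim. Rim: mean radius 55 mm, bar 12 mm thick, open between three spokes; hub 26 mm across, its cap nut 14 mm across reaches 74 mm above the bench
- handle_mid (a point): centre of the red upright handle, 84 mm above the bench, 55 mm from the wheel's axis, on the end of one spoke. The handle is a round grip 17 to 19 mm across, standing from 63 to 106 mm above the bench; it goes round with the wheel
- carriage_top (a point): centre of the top of the aluminium carriage, 39 mm above the bench (in its nest stands a black heatsink, fixed, to about 56 mm). The wheel drives it through a rack: clockwise moves it away from the wheel, 30 mm a turn
- handle: the red handle itself; origin at the centre of its foot, 63 mm above the bench; its z axis is upright. It sits on a release spring: about 4 N starts to lift it, by at most 12 mm, and it springs back by itself
- rack_slide: the fixed slide: dark steel plate 90x310x10 mm with a round blue gear housing, 48 mm high, below the wheel; origin on the bench under the wheel's axis; the carriage travels along its -y axis, on two rods that end at a blue block 228 mm from the wheel's axis
- screwdriver_red: loose screwdriver, red and black handle, 22x118x19 mm, lying on the bench; origin under its centre
- marker: loose white marker pen with green cap, 17x135x16 mm, lying on the bench; origin under its centre
- paste_jar: loose white jar with green lid, 47 mm across, 44 mm high; origin under its centre
- solder_spool: loose reel of solder wire with black flanges, 66x64x46 mm; origin under its centre
- screw_dish: loose round steel dish of screws, 72 mm across, 16 mm high; origin under its centre
- vacuum_pen: loose blue and black vacuum pen, 12x188x14 mm, lying on the bench; origin under its centre
- flux_syringe: loose amber syringe with blue cap, 22x102x22 mm, lying on the bench; origin under its centre

How it is judged:
By the outcome, as a careful person would: the job done as asked, in the order asked, and still so for the second after the job is handed in, with the robot touching nothing.
It also fails if it takes over 58 s, if anything falls off the work surface, if the arm or the gripper's body presses on something with over 40 N, if the wrist force passes 120 N, or if a joint passes its speed limit or range.

## Working session

There is one attempt and no reset: what is moved stays moved. The work goes in short steps, Python scripts to look and compute and a tool call to move; the robot and the scene stay as the last step left them, time stands still between calls to the robot, and variables do not carry over. Pictures are saved under pics/ and viewed, about 8 in all and at most 12, crops included, and the job is handed in when it is done.

Besides the shell and the picture viewer there is one more tool, called after "Emit:" as name(argument=value, ...) on one line, values as JSON. arm_command: Moves the arm, as the interface text tells. Its arguments: {"type":"object","properties":{"moves":{"type":"array","items":{"type":"array","items":{"type":"number"}}}},"required":["moves"]}

```bash
mkdir -p pics; cat > h.py <<'E'
from bench import *
import cv2, numpy as np
from scipy.spatial.transform import Rotation as R
def save(n,f):
    g=grab_frame(n); cv2.imwrite('pics/'+f,g['frame']); return g
def ray(g,u,v,z):
    M=R.from_rotvec(np.ravel(g['rvec'])).as_matrix(); c=-M.T@np.ravel(g['tvec'])
    d=M.T@np.array([(u-g['cx'])/g['fx'],(v-g['cy'])/g['fy'],1]); return c+d*(z-c[2])/d[2]
def proj(g,p):
    K=np.array([[g['fx'],0,g['cx']],[0,g['fy'],g['cy']],[0,0,1.]])
    return cv2.projectPoints(np.array([p],float),np.ravel(g['rvec']),np.ravel(g['tvec']),K,None)[0].ravel()
def totool(s,p):  # world point -> tool shift
    return R.from_rotvec(s['tcp_rot']).inv().apply(np.array(p)-s['eef_pos'])
E
python3 - <<'E'
from h import *
a=save('top','t0.png');b=save('side','s0.png')
cv2.imwrite('pics/both.png',cv2.resize(np.hstack([a['frame'],b['frame']]),(800,300)))
s=observe();print(s['t'],s['eef_pos'],s['tcp_rot'],s['wrist_force'],s['gripper_width'])
print(R.from_rotvec(s['tcp_rot']).as_matrix().round(3))
for g in(a,b):
  M=R.from_rotvec(np.ravel(g['rvec'])).as_matrix();print(-M.T@np.ravel(g['tvec']),M.round(2).tolist())
E
```

```text
0.1 [0.17502543 0.62554345 0.22175101] [-4.27105401e-01 -3.11232672e+00  2.30137372e-03] [-0.59678928 -0.30229316 -0.37150676] 0.9978906041949105
[[-0.963  0.269 -0.   ]
 [ 0.269  0.963 -0.001]
 [-0.    -0.001 -1.   ]]
[ 0.32470773 -0.01132192  1.11635412] [[-0.15, -0.99, -0.0], [-0.97, 0.15, -0.21], [0.21, -0.03, -0.98]]
[0.94134812 1.05657739 1.3733684 ] [[-0.94, 0.34, -0.02], [0.26, 0.69, -0.67], [-0.22, -0.63, -0.74]]
```

View pics/t0.png

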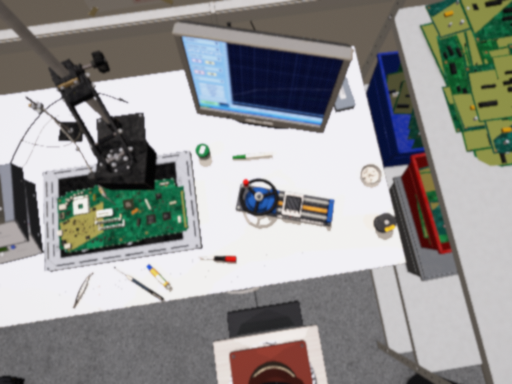

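View pics/s0.png

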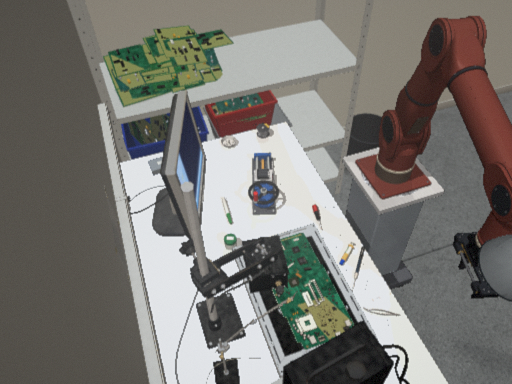

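```bash
python3 - <<'E'
from h import *
a=grab_frame('top');b=grab_frame('side')
A=cv2.resize(a['frame'][160:250,220:350],None,fx=6,fy=6,interpolation=cv2.INTER_CUBIC)[:, :]
B=cv2.resize(b['frame'][140:230,230:300],None,fx=6,fy=6,interpolation=cv2.INTER_CUBIC)
cv2.imwrite('pics/c.png',cv2.resize(np.vstack([A,]),None,fx=1,fy=1));cv2.imwrite('pics/d.png',B)
for n,g in(('top',a),('side',b)):
  f=g['frame'].astype(int);m=(f[...,2]>130)&(f[...,1]<80)&(f[...,0]<80)
  k,l,st,c=cv2.connectedComponentsWithStats(m.astype('uint8'))
  for i in range(1,k):
    if st[i,4]>4 : print(n,st[i],c[i].round(1),ray(g,*c[i],.095).round(3))
  print(proj(g,observe()['eef_pos']),g['fx'])
E
```

```text
top [412 154  39 100 361] [428.  204.8] [ 0.447 -0.537  0.095]
top [244 180   5   5  18] [245.6 182.1] [ 0.599 -0.01   0.095]
top [225 257  11   5  51] [230.  258.9] [0.379 0.067 0.095]
top [ 231  342   81   42 1723] [270.2 360.5] [ 0.093 -0.005  0.095]
[  2.10988275 379.95760404] 349.1336843096816
side [458  61   7   7  12] [461.2  64.1] [-0.648 -0.457  0.095]
side [208  91  69  26 123] [240.4 107.3] [ 0.49  -0.523  0.095]
side [253 192   5   9  28] [255.  195.7] [0.604 0.001 0.095]
side [313 205   4   7  18] [314.7 207.8] [0.419 0.133 0.095]
[467.27250235 281.28270465] 451.40897827865325
```

View pics/c.png

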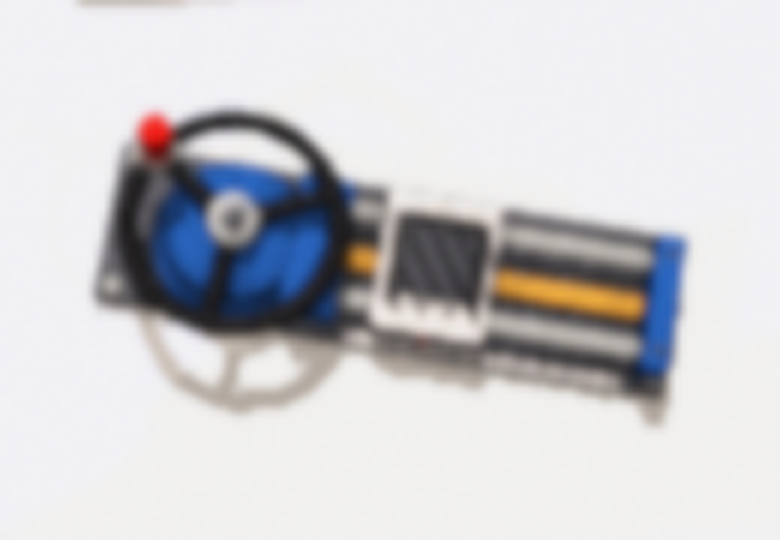

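View pics/d.png

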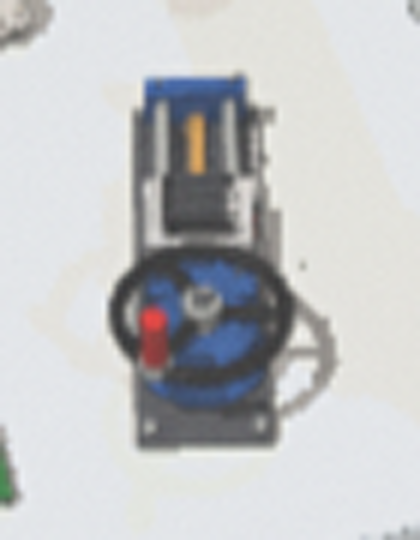

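```bash
python3 - <<'E'
from h import *
a=grab_frame('top');b=grab_frame('side')
T=lambda u,v,z:ray(a,220+(u+.5)/6-.5,160+(v+.5)/6-.5,z).round(4)
S=lambda u,v,z:ray(b,230+(u+.5)/6-.5,140+(v+.5)/6-.5,z).round(4)
print('hub',T(233,216,.074),'rim',T(234,220,.062),'hand',T(155,131,.104),'block',T(672,305,.04))
print('S hub',S(203,299,.074),'rim',S(201,315,.062),'hand top',S(153,318,.104),'block',S(196,80,.04))
E
```

```text
hub [ 0.556  -0.0432  0.074 ] rim [ 0.5565 -0.0437  0.062 ] hand [ 0.5983 -0.0103  0.104 ] block [ 0.4817 -0.2632  0.04  ]
S hub [ 0.5572 -0.0354  0.074 ] rim [ 0.5596 -0.0329  0.062 ] hand top [ 0.6007 -0.0062  0.104 ] block [ 0.4802 -0.2615  0.04  ]
```

Emit:
arm_command(moves=[[-0.036,-0.032,-0.005,0,1],[-0.072,-0.064,-0.01,0,1],[-0.108,-0.096,-0.015,0,1],[-0.144,-0.128,-0.02,0,1],[-0.18,-0.16,-0.025,0,1],[-0.216,-0.192,-0.03,0,1],[-0.252,-0.224,-0.03,0,1],[-0.285,-0.259,-0.03,0,1]])

```text
t: 1.3
eef_pos: [0.3806, 0.2981, 0.2526]
tcp_rot: [0.428, 3.112, 0.0]
wrist_force: [-1.0, 0.6, -0.5]
gripper_width: 0.174
```

Emit:
arm_command(moves=[[-0.037,-0.028,0,-8,1],[-0.074,-0.056,0,-16,1],[-0.11,-0.084,0,-24,1],[-0.147,-0.112,0,-32,1],[-0.184,-0.14,0,-40,1],[-0.22,-0.168,0,-48,1],[-0.257,-0.196,0,-54,1],[-0.257,-0.196,0,-54,1]])

```text
t: 2.3
eef_pos: [0.5764, 0.036, 0.2526]
tcp_rot: [1.026, -2.969, 0.003]
wrist_force: [-0.1, 0.0, -0.1]
gripper_width: 0.005
```

```bash
python3 - <<'E'
from h import *
w=save('wrist','w1.png');s=observe();print(s['t'],s['eef_pos'],s['q'],s['gripper_width'],s['wrist_force'])
print(R.from_rotvec(s['tcp_rot']).as_matrix().round(3)[:2,:2])
np.save('w1.npy',{k:np.array(v) for k,v in w.items() if k!='frame'})
print(proj(w,[.557,-.04,.074]),proj(w,[.599,-.008,.106]))
E
```

```text
2.35 [0.57560891 0.03836819 0.25244694] [-0.67060473  0.18282911  0.60828515  1.62980631 -0.10545695  1.36242315
  2.18857896] 0.006503004371048754 [-0.18725151 -0.57357659  0.54854885]
[[-0.786 -0.618]
 [-0.618  0.786]]
[219.35551542 119.59855228] [216.48684918 172.21401718]
```

View pics/w1.png

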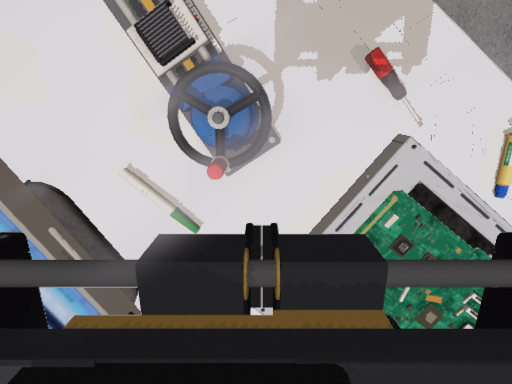

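```bash
python3 - <<'E'
from h import *
w=np.load('w1.npy',allow_pickle=True).item();f=cv2.imread('pics/w1.png')
print('hub',ray(w,218.5,118.5,.074))
F=f.astype(int);m=((F[...,2]>110)&(F[...,1]<90)&(F[...,0]<90)).astype('uint8');m[:150]=0;m[190:]=0;m[:,:200]=0;m[:,235:]=0
print(cv2.boundingRect(m))
p=cv2.resize(f[55:200,150:295],None,fx=4,fy=4,interpolation=cv2.INTER_CUBIC);cv2.imwrite('pics/w1c.png',p)
g=cv2.cvtColor(f,cv2.COLOR_BGR2GRAY);d=(g<50).astype('uint8');d[:55]=0;d[175:]=0;d[:,:160]=0;d[:,280:]=0
c=max(cv2.findContours(d,0,1)[0],key=cv2.contourArea);e=cv2.minEnclosingCircle(c);print(cv2.boundingRect(c),e,ray(w,*e[0],.058))
E
```

```text
hub [ 0.55662317 -0.04144445  0.074     ]
(0, 0, 0, 0)
(160, 55, 18, 11) ((168.6707305908203, 58.914634704589844), 9.20341968536377) [ 0.54058139 -0.12356644  0.058     ]
```

View pics/w1c.png

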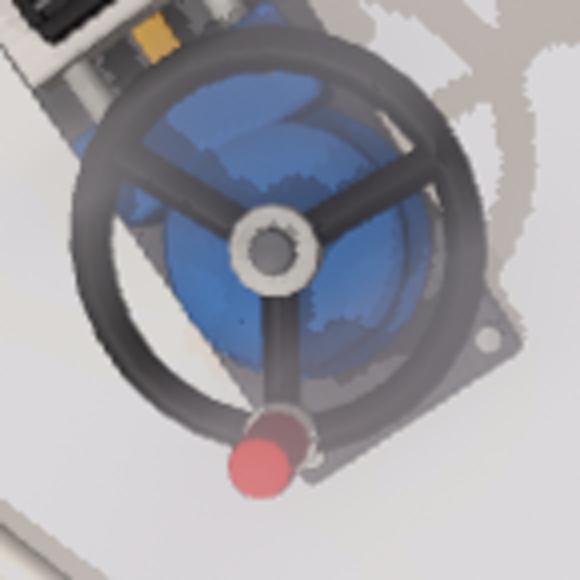

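```bash
cat > traj.py <<'E'
from h import *
H=np.array([.5566,-.0412])
def pose(phi,d):   # tool centre d behind handle of angle phi (deg), tool -y = clockwise tangent
    a=np.deg2rad(phi);t=np.array([np.sin(a),-np.cos(a)])
    return H+.055*np.array([np.cos(a),np.sin(a)])-d*t, -t
def row(s,phi,d,z):
    p,y=pose(phi,d); M=R.from_rotvec(s['tcp_rot']).as_matrix()
    yc=M[:2,1]; yaw=-np.rad2deg(np.arctan2(yc[0]*y[1]-yc[1]*y[0],yc@y))
    return [*np.round(M.T@(np.array([*p,z])-s['eef_pos']),4),round(yaw,1)]
E
python3 - <<'E'
from traj import *
w=np.load('w1.npy',allow_pickle=True).item()
h=ray(w,214.9,171.7,.106);u=ray(w,218.1,117.4,.074);f=ray(w,150+281/4,55+432/4,.063)
print(h,u,f)
for c in(h,f): 
  v=c[:2]-H;print(np.hypot(*v),np.rad2deg(np.arctan2(v[1],v[0])))
s=observe()
for d,z in((.045,.252),(.045,.074),(.03,.074)): print(row(s,37,d,z))
E
```

```text
[ 0.59958512 -0.00964677  0.106     ] [ 0.55593366 -0.04248857  0.074     ] [ 0.59863179 -0.01050095  0.063     ]
0.05332285643077289 36.280538049867324
0.05204904275723509 36.14352645699534
[np.float64(0.0082), np.float64(-0.0069), np.float64(0.0005), np.float64(1.2)]
[np.float64(0.0081), np.float64(-0.0068), np.float64(0.1785), np.float64(1.2)]
[np.float64(0.0084), np.float64(-0.0218), np.float64(0.1785), np.float64(1.2)]
```

```bash
sed -i 's/^H=.*/H=np.array([.5557,-.0422])/' traj.py
```

Emit:
arm_command(moves=[[0.009,-0.007,0.03,1,1],[0.009,-0.007,0.06,1,1],[0.009,-0.007,0.09,1,1],[0.009,-0.007,0.12,1,1],[0.009,-0.007,0.15,1,1],[0.009,-0.007,0.17,1,1],[0.009,-0.007,0.176,1,1],[0.009,-0.007,0.176,1,1]])

```text
t: 3.35
eef_pos: [0.5727, 0.0279, 0.0767]
tcp_rot: [1.002, -2.977, 0.001]
wrist_force: [0.2, -0.2, 0.7]
gripper_width: 0.005
```

```bash
python3 - <<'E'
from traj import *
s=observe();print(s['t'],s['eef_pos'],s['wrist_force'])
save('wrist','w2.png')
for d in(.04,.035,.03,.027,.024):print(d,row(s,37,d,.076))
E
```

```text
3.35 [0.57273739 0.02789944 0.07671771] [ 0.16211969 -0.15877452  0.71128888]
0.04 [np.float64(0.0008), np.float64(-0.0057), np.float64(0.0007), np.float64(0.2)]
0.035 [np.float64(0.0008), np.float64(-0.0107), np.float64(0.0007), np.float64(0.2)]
0.03 [np.float64(0.0008), np.float64(-0.0157), np.float64(0.0007), np.float64(0.2)]
0.027 [np.float64(0.0009), np.float64(-0.0187), np.float64(0.0007), np.float64(0.2)]
0.024 [np.float64(0.0009), np.float64(-0.0217), np.float64(0.0007), np.float64(0.2)]
```

View pics/w2.png

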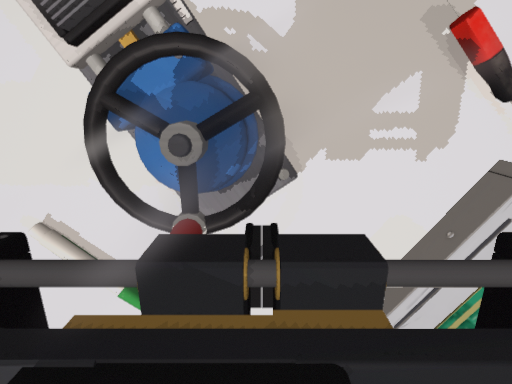

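Emit:
arm_command(moves=[[0.001,-0.006,0.001,0,1],[0.001,-0.012,0.001,0,1],[0.001,-0.017,0.001,0,1],[0.001,-0.02,0.001,0,1],[0.001,-0.022,0.001,0,1]])

```text
t: 4.03
eef_pos: [0.5857, 0.0093, 0.0762]
tcp_rot: [-1.001, 2.977, -0.001]
wrist_force: [-0.2, -0.2, 0.1]
gripper_width: 0.005
```

```bash
cat > seg.py <<'E'
import sys
from traj import *
s=observe();p0,st,n,d=float(sys.argv[1]),float(sys.argv[2]),int(sys.argv[3]),float(sys.argv[4])
print(s['t'],s['eef_pos'],s['wrist_force'].round(1),s['q'][6])
print([[round(float(x),4) for x in row(s,p0-st*i,d,.076)] for i in range(1,n+1)])
E
python3 seg.py 37 6 8 .02
```

```text
4.025 [0.58574469 0.0093166  0.07619163] [-0.2 -0.2  0.1] 2.319319171693978
[[-0.0018, -0.0089, 0.0002, 6.2], [-0.0029, -0.0149, 0.0002, 12.2], [-0.0034, -0.021, 0.0002, 18.2], [-0.0033, -0.0272, 0.0002, 24.2], [-0.0025, -0.0332, 0.0002, 30.2], [-0.0011, -0.0392, 0.0002, 36.2], [0.0009, -0.045, 0.0002, 42.2], [0.0035, -0.0505, 0.0002, 48.2]]
```

Emit:
arm_command(moves=[[-0.002,-0.009,0,6,1],[-0.003,-0.015,0,12,1],[-0.0035,-0.021,0,18,1],[-0.0035,-0.027,0,24,1],[-0.0025,-0.033,0,30,1],[-0.001,-0.039,0,36,1],[0.001,-0.045,0,42,1],[0.0035,-0.0505,0,48,1]])

```text
t: 5.03
eef_pos: [0.6141, -0.032, 0.0763]
tcp_rot: [0.3, 3.126, 0.001]
wrist_force: [1.1, 3.0, -0.3]
gripper_width: 0.005
```

```bash
python3 - <<'E'
from h import *
save('wrist','w3.png')
E
python3 seg.py -11 6 8 .02
```

```text
5.075 [ 0.61407267 -0.0330888   0.07630426] [ 2.   1.6 -0.9] 1.6440807976062377
[[-0.0013, -0.0059, 0.0003, 5.7], [-0.0025, -0.0119, 0.0003, 11.7], [-0.003, -0.018, 0.0003, 17.7], [-0.0029, -0.0242, 0.0003, 23.7], [-0.0022, -0.0303, 0.0003, 29.7], [-0.0009, -0.0362, 0.0003, 35.7], [0.0011, -0.042, 0.0003, 41.7], [0.0036, -0.0476, 0.0003, 47.7]]
```

View pics/w3.png

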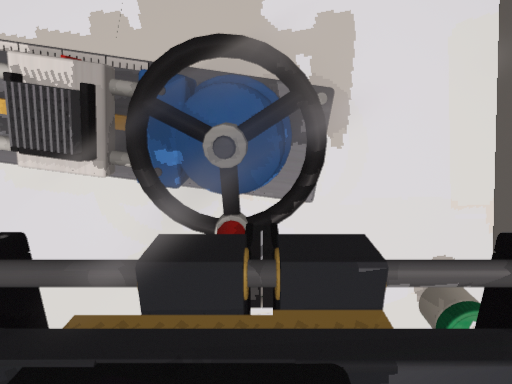

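Emit:
arm_command(moves=[[-0.0015,-0.006,0,6,1],[-0.0025,-0.012,0,12,1],[-0.003,-0.018,0,18,1],[-0.003,-0.024,0,24,1],[-0.002,-0.0305,0,30,1],[-0.001,-0.036,0,36,1],[0.001,-0.042,0,42,1],[0.0035,-0.0475,0,48,1]])

```text
t: 6.08
eef_pos: [0.602, -0.0787, 0.0765]
tcp_rot: [1.554, 2.727, 0.002]
wrist_force: [2.3, 1.3, -0.7]
gripper_width: 0.01
```

```bash
python3 seg.py -59 6 8 .02
```

```text
6.075 [ 0.60196186 -0.07872717  0.07651767] [ 2.3  1.3 -0.7] 0.9803669544280742
[[-0.0017, -0.0067, 0.0005, 5.6], [-0.0029, -0.0127, 0.0005, 11.6], [-0.0035, -0.0188, 0.0005, 17.6], [-0.0034, -0.0249, 0.0005, 23.6], [-0.0027, -0.031, 0.0004, 29.6], [-0.0013, -0.037, 0.0004, 35.6], [0.0006, -0.0428, 0.0004, 41.6], [0.0032, -0.0484, 0.0004, 47.6]]
```

Emit:
arm_command(moves=[[-0.0015,-0.0065,0.0005,6,1],[-0.003,-0.0125,0.0005,12,1],[-0.0035,-0.019,0.0005,18,1],[-0.0035,-0.025,0.0005,24,1],[-0.0025,-0.031,0.0005,30,1],[-0.0015,-0.037,0.0005,36,1],[0.0005,-0.043,0.0005,42,1],[0.003,-0.0485,0.0005,48,1]])

```text
t: 7.08
eef_pos: [0.5594, -0.1006, 0.0763]
tcp_rot: [2.53, 1.858, 0.006]
wrist_force: [2.2, 1.8, 1.7]
gripper_width: 0.005
```

```bash
python3 seg.py -107 6 8 .02
```

```text
7.075 [ 0.55942097 -0.10055066  0.07628981] [2.2 1.8 1.7] 0.30032858455146666
[[-0.0021, -0.0065, 0.0003, 5.6], [-0.0033, -0.0125, 0.0002, 11.6], [-0.0039, -0.0186, 0.0002, 17.6], [-0.0038, -0.0247, 0.0002, 23.6], [-0.0031, -0.0308, 0.0002, 29.6], [-0.0018, -0.0368, 0.0001, 35.6], [0.0001, -0.0426, 0.0001, 41.6], [0.0027, -0.0481, 0.0001, 47.6]]
```

Emit:
arm_command(moves=[[-0.002,-0.0065,0,6,1],[-0.0035,-0.0125,0,12,1],[-0.004,-0.0185,0,18,1],[-0.004,-0.0245,0,24,1],[-0.003,-0.031,0,30,1],[-0.002,-0.037,0,36,1],[0,-0.0425,0,42,1],[0.0025,-0.048,0,48,1]])

```text
t: 8.07
eef_pos: [0.5148, -0.084, 0.0764]
tcp_rot: [3.069, 0.666, 0.008]
wrist_force: [3.1, -1.0, 0.8]
gripper_width: 0.006
```

```bash
python3 - <<'E'
from h import *
w=save('wrist','w4.png');print(observe()['q'])
E
python3 seg.py -155 6 8 .02
```

```text
[-0.99651452  0.55496141  1.3618256   1.99205058 -0.61733796  1.10334963
 -0.51181419]
8.125 [ 0.51423178 -0.08348291  0.07620104] [ 1.  -1.8  1. ] -0.5118141947545964
[[-0.0018, -0.0057, 0.0002, 5.2], [-0.0031, -0.0117, 0.0002, 11.2], [-0.0037, -0.0178, 0.0002, 17.2], [-0.0037, -0.0239, 0.0001, 23.2], [-0.003, -0.03, 0.0001, 29.2], [-0.0017, -0.036, 0.0001, 35.2], [0.0002, -0.0418, 0.0001, 41.2], [0.0027, -0.0474, 0.0001, 47.2]]
```

View pics/w4.png

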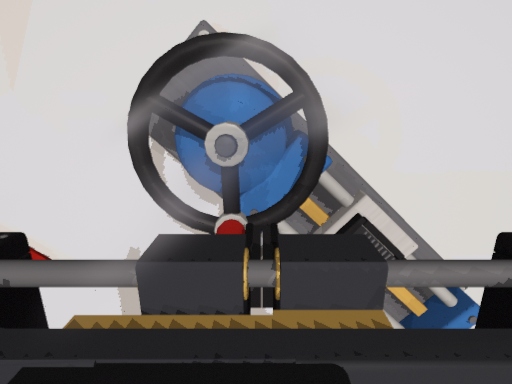

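Emit:
arm_command(moves=[[-0.002,-0.0055,0,5,1],[-0.003,-0.0115,0,11,1],[-0.0035,-0.018,0,17,1]])

```text
t: 8.5
eef_pos: [0.5038, -0.0689, 0.0763]
tcp_rot: [3.134, 0.196, 0.008]
wrist_force: [0.9, -2.7, 0.6]
gripper_width: 0.008
```

```bash
python3 seg.py -173 6 8 .02;python3 -c "
from h import *;print(observe()['q'])"
```

```text
8.5 [ 0.50379887 -0.06893966  0.07633081] [ 0.9 -2.7  0.6] -0.8640219267356171
[[-0.002, -0.0061, 0.0003, 6.2], [-0.0032, -0.0121, 0.0003, 12.2], [-0.0037, -0.0182, 0.0003, 18.2], [-0.0035, -0.0243, 0.0003, 24.2], [-0.0028, -0.0304, 0.0003, 30.2], [-0.0014, -0.0364, 0.0003, 36.2], [0.0006, -0.0422, 0.0003, 42.2], [0.0032, -0.0477, 0.0003, 48.2]]
[-1.05380212  0.51023442  1.37049289  2.02100675 -0.57461883  1.07998214
 -0.86402193]
```

Emit:
arm_command(moves=[[-0.002,-0.006,0,6,1],[-0.003,-0.012,0,12,1],[-0.0035,-0.018,0,18,1],[-0.0035,-0.0245,0,24,1],[-0.003,-0.0305,0,30,1]])

```text
t: 9.12
eef_pos: [0.4971, -0.0394, 0.0764]
tcp_rot: [3.079, -0.623, 0.009]
wrist_force: [1.1, -3.1, 0.4]
gripper_width: 0.001
```

```bash
python3 seg.py -203 6 8 .02;python3 -c "
from h import *;print(observe()['q'])"
```

```text
9.125 [ 0.49710121 -0.03939067  0.07637415] [ 1.1 -3.1  0.4] -1.4763344289798042
[[-0.0017, -0.0062, 0.0004, 6.1], [-0.0029, -0.0122, 0.0004, 12.1], [-0.0034, -0.0183, 0.0004, 18.1], [-0.0033, -0.0244, 0.0004, 24.1], [-0.0025, -0.0305, 0.0004, 30.1], [-0.0011, -0.0365, 0.0004, 36.1], [0.0009, -0.0422, 0.0004, 42.1], [0.0035, -0.0478, 0.0004, 48.1]]
[-1.13734705  0.46920199  1.37563696  2.04344846 -0.53334408  1.06009526
 -1.47633443]
```

Emit:
arm_command(moves=[[-0.0015,-0.006,0,6,1],[-0.003,-0.012,0,12,1],[-0.0035,-0.0185,0,18,1],[-0.0035,-0.0245,0,24,1],[-0.0025,-0.0305,0,30,1]])

```text
t: 9.75
eef_pos: [0.5062, -0.0106, 0.0763]
tcp_rot: [-2.812, 1.399, -0.007]
wrist_force: [-1.4, -1.4, 2.2]
gripper_width: 0.007
```

```bash
python3 - <<'E'
from traj import *
s=observe();print(s['t'],s['eef_pos'],s['q'],s['wrist_force'])
print(row(s,-233,.04,.076),row(s,-233,.04,.126))
E
```

```text
9.75 [ 0.50621206 -0.01056408  0.07628643] [-1.17661154  0.50974418  1.3772136   2.0253002  -0.57327058  1.07979794
 -2.02767887] [-1.44525784 -1.37487397  2.20204452]
[np.float64(0.0), np.float64(0.0195), np.float64(0.0002), np.float64(0.1)] [np.float64(0.0002), np.float64(0.0194), np.float64(-0.0498), np.float64(0.1)]
```

Emit:
arm_command(moves=[[0,0.01,0,0,1],[0,0.02,0,0,1],[0,0.02,-0.03,0,1],[0,0.02,-0.06,0,1],[0,0.02,-0.065,-10,1],[0,0.02,-0.065,-20,1],[0,0.02,-0.065,-30,1],[0,0.02,-0.065,-40,1]])

```text
t: 10.75
eef_pos: [0.4894, -0.0232, 0.1411]
tcp_rot: [-3.123, 0.337, -0.007]
wrist_force: [0.1, 0.1, -0.4]
gripper_width: 0.004
```

Emit:
arm_command(moves=[[0,0,0,-10,1],[0,0,0,-20,1],[0,0,0,-30,1],[0,0,0,-40,1],[0,0,0,-50,1],[0,0,0,-60,1],[0,0,0,-70,1],[0,0,0,-80,1]])

```text
t: 11.75
eef_pos: [0.4888, -0.0241, 0.141]
tcp_rot: [2.598, 1.761, 0.006]
wrist_force: [-0.9, 0.4, -0.0]
gripper_width: 0.005
```

Emit:
arm_command(moves=[[0,0,0,-10,1],[0,0,0,-20,1],[0,0,0,-30,1],[0,0,0,-40,1],[0,0,0,-50,1],[0,0,0,-60,1],[0,0,0,-60,1]])

```text
t: 12.62
eef_pos: [0.4884, -0.0248, 0.141]
tcp_rot: [1.366, 2.824, 0.004]
wrist_force: [-0.4, -0.1, 0.7]
gripper_width: 0.003
```

```bash
cat >> traj.py <<'E'
def row2(s,phi,d,z):   # half-turned tool: +y = clockwise tangent
    r=row(s,phi,d,z); r[3]=round((r[3]+360)%360-180,1); return [float(round(x,4)) for x in r]
E
python3 - <<'E'
from traj import *
s=observe();print(s['t'],s['eef_pos'],s['q'],s['wrist_force'])
print(row2(s,-233,.04,.141),row2(s,-233,.04,.076),row2(s,-233,.02,.076))
a=save('top','t5.png')
cv2.imwrite('pics/t5c.png',cv2.resize(a['frame'][150:260,200:350],None,fx=5,fy=5,interpolation=cv2.INTER_CUBIC))
E
```

```text
12.625 [ 0.48839767 -0.02475013  0.14098259] [-0.974396    0.06256058  0.98316079  1.99275026 -0.058597    1.10936073
  0.7030393 ] [-0.38573219 -0.08166276  0.74338893]
[0.0005, 0.0033, -0.0, 1.4] [0.0007, 0.003, 0.065, 1.4] [0.0002, 0.023, 0.0651, 1.4]
```

View pics/t5c.png

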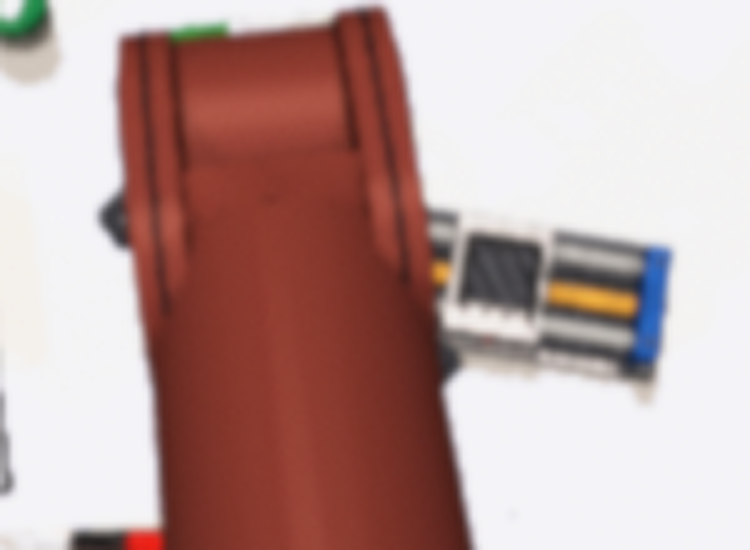

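Emit:
arm_command(moves=[[0.0005,0.003,0.03,1.5,1],[0.0005,0.003,0.055,1.5,1],[0.0005,0.003,0.065,1.5,1],[0.0005,0.003,0.065,1.5,1],[0.0005,0.013,0.065,1.5,1],[0.0005,0.021,0.065,1.5,1]])

```text
t: 13.42
eef_pos: [0.5064, -0.0104, 0.0769]
tcp_rot: [1.407, 2.802, 0.007]
wrist_force: [-0.6, 0.5, 0.2]
gripper_width: 0.006
```

```bash
sed -i 's/row(s,p0/row2(s,p0/' seg.py; python3 seg.py -233 6 8 .02
```

```text
13.425 [ 0.50636717 -0.01036216  0.07693941] [-0.6  0.5  0.2] 0.8006164658029014
[[0.0017, 0.0061, 0.001, 5.7], [0.0029, 0.0121, 0.001, 11.7], [0.0035, 0.0182, 0.001, 17.7], [0.0034, 0.0243, 0.0011, 23.7], [0.0027, 0.0304, 0.0011, 29.7], [0.0013, 0.0364, 0.0012, 35.7], [-0.0006, 0.0422, 0.0012, 41.7], [-0.0032, 0.0477, 0.0013, 47.7]]
```

Emit:
arm_command(moves=[[0.0015,0.006,0.0005,6,1],[0.003,0.012,0.0005,12,1],[0.0035,0.018,0.0005,18,1],[0.0035,0.0245,0.0005,24,1],[0.0025,0.0305,0.0005,30,1],[0.0015,0.0365,0.0005,36,1],[-0.0005,0.042,0.0005,42,1],[-0.003,0.0475,0.0005,48,1]])

```text
t: 14.42
eef_pos: [0.5465, 0.0165, 0.0769]
tcp_rot: [2.43, 1.987, 0.009]
wrist_force: [-2.9, 0.6, 0.8]
gripper_width: 0.007
```

```bash
python3 seg.py -281 6 7 .02
```

```text
14.425 [0.54653643 0.01652341 0.07692451] [-2.9  0.6  0.8] 0.06878162597932681
[[0.0009, 0.006, 0.001, 5.5], [0.0022, 0.012, 0.001, 11.5], [0.0027, 0.0181, 0.001, 17.5], [0.0027, 0.0243, 0.0011, 23.5], [0.002, 0.0304, 0.0011, 29.5], [0.0007, 0.0363, 0.0011, 35.5], [-0.0013, 0.0421, 0.0012, 41.5]]
```

Emit:
arm_command(moves=[[0.001,0.006,0.0005,6,1],[0.002,0.012,0.0005,12,1],[0.0025,0.018,0.0005,18,1],[0.0025,0.0245,0.0005,24,1],[0.002,0.0305,0.0005,30,1],[0.0005,0.0365,0.0005,36,1],[0.0005,0.0365,0.0005,36,1]])

```text
t: 15.3
eef_pos: [0.5831, 0.0105, 0.0767]
tcp_rot: [2.925, 1.141, 0.01]
wrist_force: [-0.4, 0.7, 0.4]
gripper_width: 0.005
```

```bash
python3 - <<'E'
from traj import *
s=observe();print(s['t'],s['eef_pos'],s['q'],s['wrist_force'])
print(row2(s,37,.02,.076),row2(s,43,.045,.076),row2(s,37,.045,.25))
# actual d for given handle angle 43
w=grab_frame('side');f=w['frame'].astype(int);b=cv2.imread('pics/s0.png').astype(int)
for F in(b,f):
  m=((F[...,2]>130)&(F[...,1]<80)&(F[...,0]<80)).astype('uint8');m[:180]=0;m[210:]=0;m[:,:240]=0;m[:,275:]=0
  print(cv2.connectedComponentsWithStats(m)[2:4])
E
```

```text
15.3 [0.58314588 0.01054569 0.07674918] [-0.97831066  0.57938473  1.16584261  1.84344713 -0.59649536  1.11723391
 -0.42230726] [-0.36052306  0.65412039  0.38657506]
[0.0008, 0.0057, 0.0008, 5.6] [-0.0012, -0.0251, 0.0007, -0.4] [0.0042, -0.0185, -0.1733, 5.6]
(array([[     0,      0,    512,    384, 196581],
       [   254,    191,      4,     10,     27]], dtype=int32), array([[255.5000585 , 191.49943789],
       [255.07407407, 195.59259259]]))
(array([[     0,      0,    512,    384, 196595],
       [   255,    194,      3,      7,     13]], dtype=int32), array([[255.49996694, 191.49965665],
       [256.        , 196.69230769]]))
```

Emit:
arm_command(moves=[[0,-0.012,0,0,1],[-0.001,-0.025,0,0,1],[-0.001,-0.025,-0.05,0,1],[-0.001,-0.03,-0.1,0,1],[0.005,-0.07,-0.15,0,1],[0.01,-0.12,-0.17,0,1],[0.015,-0.17,-0.17,0,1],[0.02,-0.22,-0.17,0,1]])

```text
t: 16.35
eef_pos: [0.4475, 0.1851, 0.2463]
tcp_rot: [-2.921, -1.147, -0.014]
wrist_force: [0.8, 2.2, -1.1]
gripper_width: 0.0
```

Emit:
arm_command(moves=[[0.005,-0.04,0,0,1],[0.01,-0.08,0,0,1],[0.01,-0.08,0,0,1]])

```text
t: 16.73
eef_pos: [0.3979, 0.2531, 0.2461]
tcp_rot: [-2.916, -1.157, -0.013]
wrist_force: [0.4, -0.9, 0.4]
gripper_width: 0.003
```

```bash
cat > cmp.py <<'E'
from traj import *
import sys
def cen(F,box):
    x0,x1,y0,y1=box;f=F[y0:y1,x0:x1].astype(float)
    r=f[...,2]-f[...,:2].max(-1);r=np.clip(r-35,0,None)
    yy,xx=np.mgrid[y0:y1,x0:x1];return np.array([(r*xx).sum(),(r*yy).sum()])/r.sum(),r.sum()
s=observe();print(s['t'],s['eef_pos'],s['q'])
for n,o,box,z in(('top','t0',(236,280,172,215),.1),('side','s0',(244,290,182,212),.088)):
    g=save(n,o[0]+sys.argv[1]+'.png')
    c0,a0=cen(cv2.imread(f'pics/{o}.png'),box);c1,a1=cen(g['frame'],box)
    d=ray(g,*c1,z)-ray(g,*c0,z);a=np.deg2rad(37)
    print(n,c0,c1,a0,a1,d,'ccw deg',np.rad2deg((-np.sin(a)*d[0]+np.cos(a)*d[1])/.055),'radial',np.cos(a)*d[0]+np.sin(a)*d[1])
E
python3 cmp.py 6
```

```text
16.725 [0.39793609 0.25309151 0.24605796] [-1.71397832 -0.18111142  0.96326068  1.88777793  0.15145541  1.35099186
 -1.60579988]
top [246.11725536 182.25419803] [244.71845447 184.22291273] 3454.0 3701.0 [-0.00540988  0.00503554  0.        ] ccw deg 7.581070807380745 radial -0.001290054812289325
side [255.00204813 194.67895545] [256.80352178 195.50231696] 1953.0 2158.0 [-0.00499603  0.00626914  0.        ] ccw deg 8.34794039885882 radial -0.00021714548348017232
```

```bash
python3 - <<'E'
from traj import *
s=observe()
print(row2(s,43,.045,.25),row2(s,43,.045,.076))
E
```

```text
[-0.0306, 0.2749, -0.0041, 0.0] [-0.0322, 0.2749, 0.1699, 0.0]
```

Emit:
arm_command(moves=[[-0.005,0.05,0,0,1],[-0.01,0.1,0,0,1],[-0.016,0.15,0,0,1],[-0.022,0.2,0,0,1],[-0.028,0.245,0.01,0,1],[-0.031,0.27,0.05,0,1],[-0.032,0.27,0.1,0,1],[-0.032,0.272,0.15,0,1]])

```text
t: 17.82
eef_pos: [0.5635, 0.0278, 0.0947]
tcp_rot: [-2.923, -1.145, -0.014]
wrist_force: [0.3, 0.4, 0.0]
gripper_width: 0.007
```

Emit:
arm_command(moves=[[0,0,0.018,0,1],[0,0,0.02,0,1]])

```text
t: 18.08
eef_pos: [0.5636, 0.0269, 0.075]
tcp_rot: [-2.924, -1.144, -0.013]
wrist_force: [0.2, -0.5, 0.2]
gripper_width: 0.007
```

```bash
python3 - <<'E'
from traj import *
s=observe();print(s['t'],s['eef_pos'],s['q'],s['wrist_force'])
for a in((43,.045),(43,.03),(43,.022),(41,.02),(39,.02),(37,.02),(35,.02)):print(a,row2(s,*a,.076))
E
```

```text
18.075 [0.56359976 0.02688532 0.07496627] [-0.98935201  0.47596148  1.08538635  1.89049517 -0.48807453  1.06172167
 -0.52917942] [ 0.2206958  -0.50110283  0.2329178 ]
(43, 0.045) [0.0021, 0.0001, -0.001, -0.3]
(43, 0.03) [0.0022, 0.0151, -0.001, -0.3]
(43, 0.022) [0.0022, 0.0231, -0.001, -0.3]
(41, 0.02) [0.0029, 0.0271, -0.001, 1.7]
(39, 0.02) [0.0035, 0.029, -0.001, 3.7]
(37, 0.02) [0.0041, 0.031, -0.0009, 5.7]
(35, 0.02) [0.0045, 0.033, -0.0009, 7.7]
```

Emit:
arm_command(moves=[[0.002,0.008,-0.001,0,1],[0.002,0.016,-0.001,0,1],[0.002,0.023,-0.001,0,1],[0.003,0.027,-0.001,1.5,1],[0.0035,0.029,-0.001,3.5,1],[0.004,0.031,-0.001,5.5,1],[0.0045,0.033,-0.001,7.5,1],[0.0045,0.033,-0.001,7.5,1]])

```text
t: 19.08
eef_pos: [0.5894, 0.0057, 0.076]
tcp_rot: [-2.993, -0.949, -0.013]
wrist_force: [-0.1, 1.2, 0.8]
gripper_width: 0.005
```

Emit:
arm_command(moves=[[0,-0.012,0,0,1],[0,-0.025,0,0,1],[0,-0.025,-0.05,0,1],[-0.001,-0.03,-0.1,0,1],[0.005,-0.07,-0.15,0,1],[0.01,-0.12,-0.17,0,1],[0.015,-0.17,-0.17,0,1],[0.02,-0.22,-0.17,0,1]])

```text
t: 20.08
eef_pos: [0.4762, 0.1983, 0.2455]
tcp_rot: [-2.991, -0.951, -0.012]
wrist_force: [-0.0, 0.3, 0.5]
gripper_width: 0.007
```

Emit:
arm_command(moves=[[0.005,-0.04,0,0,1],[0.01,-0.08,0,0,1],[0.01,-0.08,0,0,1]])

```text
t: 20.45
eef_pos: [0.4354, 0.2731, 0.245]
tcp_rot: [-2.987, -0.961, -0.011]
wrist_force: [-0.2, -1.0, 0.1]
gripper_width: 0.0
```

```bash
python3 cmp.py 7; python3 - <<'E'
import cv2,numpy as np
p=[cv2.resize(cv2.imread(f'pics/{n}.png')[165:225,232:342],None,fx=5,fy=5,interpolation=cv2.INTER_CUBIC) for n in('t0','t7')]
cv2.imwrite('pics/cmp.png',np.vstack(p)[:600])
E
```

```text
20.45 [0.43539757 0.27305771 0.24504239] [-1.89253881e+00  2.71578012e-04  1.27751617e+00  1.80600405e+00
 -1.71962088e-03  1.32777659e+00 -1.56279690e+00]
top [246.11725536 182.25419803] [246.38730344 182.45428072] 3454.0 3434.0 [-0.00073942 -0.00071341  0.        ] ccw deg -0.12997054019781085 radial -0.0010198732168970183
side [255.00204813 194.67895545] [255.01389532 194.72070403] 1953.0 2159.0 [2.73300559e-05 2.12833427e-04 0.00000000e+00] ccw deg 0.15993720390407234 radial 0.00014991310684593116
```

View pics/cmp.png

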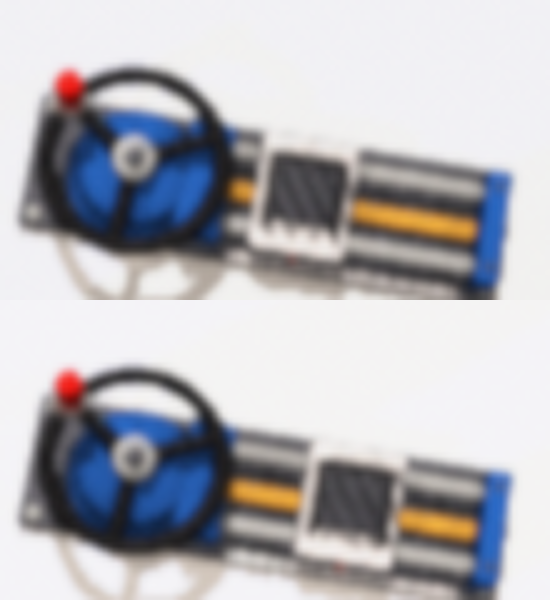

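The handle is back at its start (within about 0.2°) and the carriage has moved on by about 10 px, roughly 30 mm. The hand is clear of everything, so I am handing in.

```bash
python3 -c "
from bench import *
hand_in()"
```

```text
the job is handed in; nothing more can be done
```

I turned the wheel one full turn clockwise, and the job is handed in. I pushed the red handle sideways with shut fingertips and never gripped or lifted it.

- **How it went:** The push came in three stages: about 270°, then a lift and half-turn of the hand, then on to 8° short. I checked that with the cameras before the last small push. The hand was well clear at t ≈ 20.5 s.
- **Handle position:** The last pictures put the handle back at its start, at -0.13° by the top camera and +0.16° by the side camera.
- **Carriage:** It moved about 10 px away from the wheel in the top view, which is roughly the 30 mm expected for one turn.
- **Forces:** Wrist readings were at most about 3 N while pushing.
- **Other things on the bench:** I saw no sign that any of them was touched, but I did not compare their positions before and after one by one.
- **Joint range:** Joint 3 came close to its limit during the turn, reaching 1.377 of 1.39, but never passed it in any reading.

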